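Pop the incubator hatch and load the red vial

TASK

Push down on the blue mark of the small incubator's closed hatch until its push-to-release latch lets go, gently because a hard push breaks the latch, then get out of the way at once so that the hatch springs fully open by itself without anything touching it on its way. Then stand the red-capped vial fully home in the incubator's well, leave the hatch open, and leave the other vials and the timer where they are.

Things in the scene. Friction and masses are not known exactly. Their poses are not given: they have to be found in the camera images.
- incubator: White benchtop vial incubator on a slate-blue base, fixed to the bench, 150 x 130 mm, 88 mm high with the hatch shut. Origin: centre of its underside; z up, x from its front (display, towards the robot) to its rear (hinge), y to its left. An aluminium block 50 x 80 mm, top at 58 mm, with one round well stands in a channel between a front and a rear block.
- well_floor (a point): Centre of the floor of the well, 36 mm above the incubator's underside, axes as the incubator's. The well is 24 mm across, 22 mm deep with a 2 mm chamfer, its mouth 58 mm above the underside. A vial that is home stands 24 mm out of it.
- channel (a point): Middle of the channel at the height of the well's mouth. The channel runs along the incubator's y, 70 mm wide between front block (x -62 to -28 mm, 66 mm high) and rear block (x 42 to 72 mm, 87 mm high); it is open at both sides, and above once the hatch is open, so a hand fits with its fingers left and right (y) of the well.
- press_mark (a point): Centre of the blue press mark (18 mm disc) on top of the hatch, at the middle of its front edge. Moves with the hatch; 87.5 mm above the incubator's underside when shut. The hatch is a flat plate 110 mm wide, 95 mm from hinge to front; the mark is 83 mm from the hinge line. Shut, it hangs 16 mm above the front block: its push-in travel.
- hatch (a joint): Hatch angle in rad: 0 shut, negative pushed in (-0.012 per mm at the mark), about 2.05 fully open, leaning back over the rear. A spring opens it and a damper slows it: 3 to 4 s to open fully, the front edge rising at first at about 80 mm/s. Once released, lift off straight up faster than it rises. It cannot be pried up.
- hatch_hinge (a point): Middle of the hinge line, along the incubator's y. How the push latch feels at the mark: about 2.5 N at first; after a free play set differently on each unit (0.4 to 9 mm, not visible) about 2 N more while the pawl turns for 2 to 3 mm; then a dead stop, force climbing steeply. At the stop it is released; 1 mm short it may not be. 9 to 12 N is firm enough; over 20 N breaks it.
- vial_red: Glass vial with RED screw cap, the one to load: 22 mm across, 46 mm high, 15 g, cap the top 12 mm (21 mm across). Origin: centre of its underside, z up the vial. Stands upright on the bench.
- vial_green: Same vial with green cap, a bystander.
- vial_yellow: Same vial with yellow cap, a bystander.
- timer: White kitchen-type timer lying on the bench, 62 x 66 x 19 mm, a bystander. Origin: centre of its underside.
Things that resemble listed ones, but are neither listed nor needed, are in the scene too. Leave any orange or turquoise look-alike of the vial_red alone.

How it is judged:
By the outcome, as a careful person would: the job done as asked, in the order asked, and still so for the second after the job is handed in, with the robot touching nothing.
It also fails if it takes over 56 s, if anything falls off the work surface, if the arm or the gripper's body presses on something with over 40 N, if the wrist force passes 120 N, or if a joint passes its speed limit or range.

ROBOT

A 6-joint arm with a two-finger parallel gripper is mounted at the origin on a cart in front of the work surface, level with it; the furniture and walls round the work are solid. World frame = base frame: x ahead of the robot, y to its left, z up, the work surface at z = 0. Lengths are in mm, angles in rad, forces in N, time in s.
With the tool pointing down it reaches from about 325 to 850 mm from the base axis. Payload 15.5 kg.
Tool frame: the origin (TCP) lies at the centre of the arm's flange, where the gripper is bolted on; the fingertips stand arm.nose_length ahead of it and the grasp point (between the pads) lies 172 mm ahead of it (arm.nose_length is the distance from the TCP to the fingertips, in mm); z points along the fingers, y is the line along which they close (so a half turn about z gives the same grasp; the last joint's range is limited). The gripper opens to 91 mm and grips with 3 to 60 N. Pads are 32 mm wide; open, the fingers measure 118 mm over their backs; the gripper's body (76 mm by 178 mm) begins 60 mm behind the grasp point.
Start: joints at [-1.399, 0.494, 1.345, -0, 1.302, -0.096], TCP at [165.383, -602.724, 404.715] pointing down, gripper open.
Joint ranges: [-2.91, 2.91], [-0.82, 2.16], [0.22, 2.67], [-1.22, 4.37], [0.12, 2.79], [-3.08, 3.08]. Speed limits (rad/s): [1.89, 1.89, 2.57, 3.01, 3.01, 3.01].

INTERFACE

Orientations are given as a rotation vector (axis times angle).
In Python, from rig import status, vision, order, arm gives the robot as it stands.
- The arm moves only by the tool play_rows, never from a script. Its argument "targets" is a list of rows, each a list of 6 numbers: the shift along the tool's x, y, z normalised to -1 to 1, where 1 is 300 mm, then the turn, a rotation vector about the tool's x, y, z normalised to -1 to 1, where 1 is 360 degrees. In form: [[tx, ty, tz, ax, ay, az], ...]. A call has 1 to 5 rows; each row is the pose to reach, as a shift and turn from the pose commanded when the call began, along the tool's axes at that moment, turning the shorter way round; what a row does not reach only later rows make up. A row lasts 1/8 s, in which the tool goes at most 62.5 mm and 10.7 degrees, less where a joint would pass 70% of its speed; a pose out of reach is approached as far as the arm can. A call with a number of a shift or a turn outside -1 to 1 is refused whole. A call with a gripper value outside its range is refused whole. "grip" is the closure, from 0 (fully open) to 1 (shut), set as the call begins (left out, the last holds). The fingers move at their own pace and stop on an object; the grip force is fixed at half the most. Time passes only in rows, so rows that repeat a pose let the fingers close. It gives the time, the measured TCP pose, the force, the opening and the grip force at its end, in the units of the state.
- status.observe(): the state, without advancing time (a new reading comes with each control period).
- vision.snapshot(name): name is "scene" or "top"; returns a dict with "image" (420x560x3 uint8, red, green, blue), "fx", "fy", "cx", "cy" (pixels), "D" ([k1, k2, p1, p2, k3] as OpenCV has them; the pictures are not rectified), "T" (4x4, takes a point from camera to world coordinates). Camera axes: x right, y down, z forward; pixel columns grow to the right and rows downward; lengths in mm; the calibration is good to about 2 mm. A picture is of the moment at which its call begins. There is no depth.
- order.job_done(): hands the job in; it is judged then, once.
The state is a dict: "clock": time; "joint_positions": joint angles; "joint_velocities": joint speeds; "joint_efforts": joint torques, N m; "ee_pos": TCP position; "eef_rot": TCP orientation; "contact_force": force on the tool from outside, world axes, zero at the start; "ft_torque": the same for the moment, N m; "grip_width": finger opening in mm; "gripper_force": force on a finger pad.
Only numpy, scipy, OpenCV 4.12 (cv2) and the standard library are available. Lean on these libraries where they do the work, as an engineer would, in place of code of your own. Each camera call takes 0.05 s, during which the arm holds its last target. There are 200 camera calls.

## Working session

There is one attempt and no reset: what is moved stays moved. The work goes in short steps, Python scripts to look and compute and a tool call to move; the robot and the scene stay as the last step left them, time stands still between calls to the robot, and variables do not carry over. Pictures are saved under pics/ and viewed, at most 10 in all, crops included, and the job is handed in when it is done.

Besides the shell and the picture viewer there is one more tool, called as name(argument=value, ...), one argument or row to a line, values as JSON. play_rows: Moves the arm, as the interface text tells. Scaled input: -1 to 1 covers 300 mm each way for a shift and 360 degrees each way for a turn. Its arguments: {"type":"object","properties":{"targets":{"type":"array","items":{"type":"array","items":{"type":"number"}}},"grip":{"type":"number"}},"required":["targets"]}

```bash
ls; mkdir -p pics
python3 - <<'E'
from rig import status, vision, arm
import cv2,numpy as np
s=status.observe();print(s, arm.nose_length)
for n in("scene","top"):
    d=vision.snapshot(n);cv2.imwrite(f"pics/{n}0.png",d["image"][:,:,::-1]);print({k:np.round(v,4).tolist() if not isinstance(v,float) else v for k,v in d.items() if k!="image"})
E
```

```text
pics
{'clock': 0.0, 'joint_positions': array([-1.39851273e+00,  4.94168446e-01,  1.34612424e+00,  8.45604359e-06,
        1.30248622e+00, -9.55167360e-02]), 'joint_velocities': array([-0.00078259,  0.00072494,  0.00024527, -0.00048833, -0.00075545,
        0.00152784]), 'joint_efforts': array([-2.15554763e-03, -8.78823137e+01, -3.81854689e+01,  7.04966253e-02,
        5.32635441e-02, -8.78663286e-05]), 'ee_pos': array([ 165.35086563, -602.57893842,  404.14962346]), 'eef_rot': array([-3.11229689e+00, -4.19242106e-01,  5.86867730e-05]), 'contact_force': array([-0.3692699 ,  0.08795198, -0.21412571]), 'ft_torque': array([0.01104344, 0.0136502 , 0.00637817]), 'gripper_force': 0.0, 'grip_width': 91.37679143945535} 190.8
{'fx': 479.8639655002179, 'fy': 479.8639655002179, 'cx': 274.54481024927225, 'cy': 213.60697444448837, 'D': [-0.1173, 0.0, 0.0, 0.0, 0.0], 'T': [[0.6719, -0.4216, 0.6089, -260.6307], [-0.7405, -0.3698, 0.5611, -717.1101], [-0.0114, -0.828, -0.5606, 788.7392], [0.0, 0.0, 0.0, 1.0]]}
{'fx': 494.3119619998334, 'fy': 494.3119619998334, 'cx': 280.32263607698786, 'cy': 209.86759479854805, 'D': [-0.1436, 0.0, 0.0, 0.0, 0.0], 'T': [[0.0503, -0.9738, 0.2219, 223.1127], [-0.9987, -0.0481, 0.0153, -29.5488], [-0.0042, -0.2224, -0.9749, 1261.6385], [0.0, 0.0, 0.0, 1.0]]}
```

View pics/scene0.png

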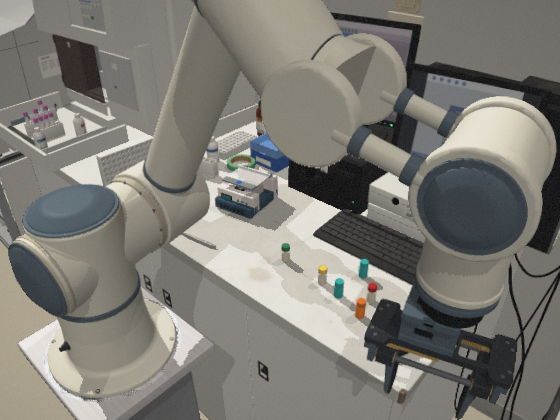

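View pics/top0.png

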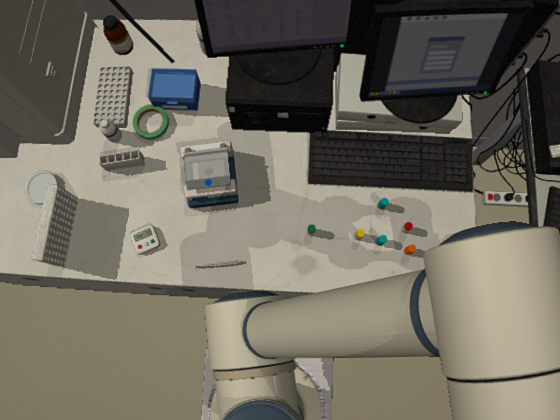

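Both views show the scene. In "top", the candidates are red (408,226), orange (411,250), turquoise (383,203) and (381,240), yellow (360,234) and green (311,229). I choose the red one, which is at (372,288) in "scene". The incubator is at about (208,178) in "top", with its blue mark at (208,182).

```bash
cat > h.py <<'E'
import numpy as np, cv2
from rig import status, vision, arm
from scipy.spatial.transform import Rotation as R
def ray(d,uv):
    K=np.array([[d["fx"],0,d["cx"]],[0,d["fy"],d["cy"]],[0,0,1]])
    p=cv2.undistortPoints(np.array([[uv]],float),K,np.array(d["D"],float))[0,0]
    T=np.array(d["T"]);return T[:3,3],T[:3,:3]@np.array([p[0],p[1],1])
def onz(d,uv,z):
    o,r=ray(d,uv);return o+r*(z-o[2])/r[2]
def two(d1,u1,d2,u2):
    o1,r1=ray(d1,u1);o2,r2=ray(d2,u2)
    t=np.linalg.lstsq(np.c_[r1,-r2],o2-o1,rcond=None)[0]
    a,b=o1+t[0]*r1,o2+t[1]*r2;return (a+b)/2,np.linalg.norm(a-b)
def proj(d,P):
    T=np.linalg.inv(np.array(d["T"]));K=np.array([[d["fx"],0,d["cx"]],[0,d["fy"],d["cy"]],[0,0,1]])
    return cv2.projectPoints(np.atleast_2d(P).astype(float),cv2.Rodrigues(T[:3,:3])[0],T[:3,3],K,np.array(d["D"],float))[0][:,0]
def blobs(d,h0,h1,box,smin=120,vmin=60,amin=6):
    x0,y0,x1,y1=box;h=cv2.cvtColor(d["image"],cv2.COLOR_RGB2HSV)[y0:y1,x0:x1].astype(int)
    m=((h[...,0]>=h0)&(h[...,0]<=h1) if h0<=h1 else (h[...,0]>=h0)|(h[...,0]<=h1))&(h[...,1]>smin)&(h[...,2]>vmin)
    n,l,s,c=cv2.connectedComponentsWithStats(m.astype(np.uint8))
    return [(np.round(c[i]+[x0,y0],1).tolist(),s[i,:].tolist()) for i in range(1,n) if s[i,4]>=amin]
E
python3 - <<'E'
from h import *
t=vision.snapshot("top");s=vision.snapshot("scene")
print("red",blobs(t,172,5,(395,215,420,240)),blobs(s,172,5,(360,275,385,310)))
print("blue",blobs(t,100,125,(190,165,225,195)),blobs(s,100,125,(215,150,280,200)))
for n,b in dict(green=(300,220,320,240),yel=(350,225,370,245),tq=(372,195,395,250),orange=(400,240,425,260)).items(): print(n,blobs(t,0,180,b,130))
a=cv2.resize(t["image"][130:215,165:250],None,fx=5,fy=5,interpolation=2)
b=cv2.resize(s["image"][155:225,205:290],None,fx=4.5,fy=4.5,interpolation=2)
c=cv2.resize(t["image"][190:265,340:430],None,fx=3,fy=3,interpolation=2)
im=np.zeros((560,800,3),np.uint8);im[:425,:425]=a;im[:b.shape[0],425:425+min(375,b.shape[1])]=b[:,:375];im[320:320+c.shape[0],430:430+c.shape[1]]=c[:240]
cv2.imwrite("pics/crop1.png",im[:,:,::-1])
E
```

```text
red [([408.2, 225.7], [9, 7, 9, 8, 55])] [([372.1, 287.0], [8, 8, 9, 9, 67])]
blue [([207.8, 182.1], [15, 14, 7, 7, 40])] [([267.4, 160.4], [36, 0, 29, 22, 244]), ([238.5, 182.0], [21, 31, 6, 3, 14])]
green [([311.1, 228.4], [8, 5, 7, 7, 39])]
yel [([359.6, 233.2], [6, 4, 8, 9, 56])]
tq [([382.6, 202.8], [6, 3, 10, 11, 68]), ([381.0, 239.6], [4, 41, 11, 9, 70])]
orange [([409.7, 249.1], [4, 4, 12, 11, 90])]
```

View pics/crop1.png

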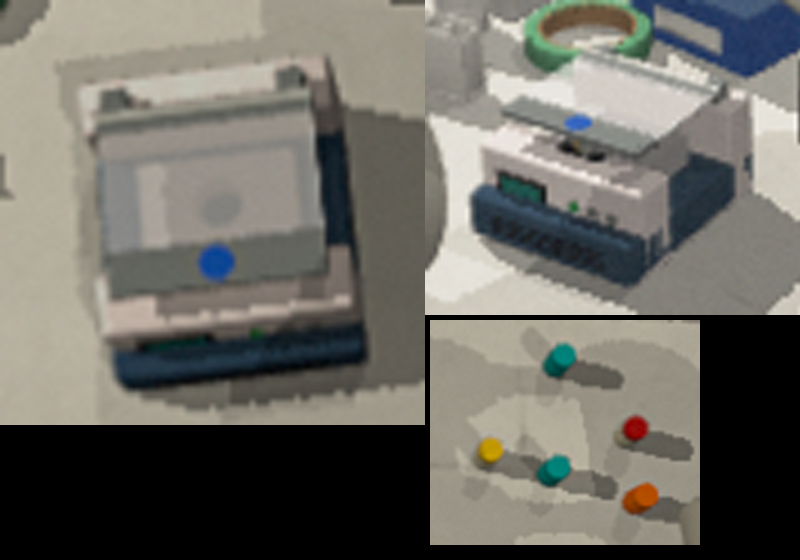

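Run:
```python
from h import *
t=vision.snapshot("top");s=vision.snapshot("scene")
print("mark top",onz(t,(207.8,182.1),87.5),"2view",two(t,(207.8,182.1),s,(238.5,182.0)),"scene",onz(s,(238.5,182),87.5))
c=lambda x,y:(165+x/5-.4,130+y/5-.4)
def yaw(a,b,z):
    A,B=onz(t,c(*a),z),onz(t,c(*b),z);d=A-B;print(A.round(),B.round(),np.linalg.norm(d).round(1),"yaw",np.degrees(np.arctan2(-d[0],d[1])).round(1))
yaw((108,295),(327,270),86);yaw((80,90),(325,58),87);yaw((122,388),(365,360),5);yaw((100,340),(350,312),66)
yaw((95,150),(315,118),87)
print("well",onz(t,c(222,207),58))
print("red",two(t,(408.2,225.7),s,(372.1,287)),onz(t,(408.2,225.7),45))
for n,p in dict(green=(311.1,228.4),yel=(359.6,233.2),tq1=(382.6,202.8),tq2=(381,239.6),orange=(409.7,249.1)).items():print(n,onz(t,p,43).round())
```

```text
mark top [551.9872491  171.96061338  87.5       ] 2view (array([551.7992732 , 171.71190296,  88.52153364]), np.float64(0.24347703962310158)) scene [553.09466265 172.94986976  87.5       ]
[533. 225.  86.] [551. 117.  86.] 109.5 yaw 9.4
[640. 249.  87.] [662. 126.  87.] 125.4 yaw 10.3
[504. 230.   5.] [526. 103.   5.] 128.7 yaw 9.5
[515. 231.  66.] [535. 106.  66.] 126.6 yaw 9.3
[608. 238.  87.] [630. 129.  87.] 112.0 yaw 11.2
well [589.80532861 176.47174422  58.        ]
red (array([ 475.64497472, -336.22212253,   42.58283626]), np.float64(0.4216440967949005)) [ 474.99097581 -335.45453769   45.        ]
green [457. -90.  43.]
yel [ 450. -212.   43.]
tq1 [ 532. -270.   43.]
tq2 [ 437. -267.   43.]
orange [ 416. -340.   43.]
```

The crop shows the red cap clearly apart from the orange and turquoise ones. The blue mark is at the middle of the hatch's front edge, and the well shows through the glass.

```bash
cat >> h.py <<'E'
YAW=9.5
def go(x,y,ztip,yaw=YAW,tag=""):
    s=status.observe();p=np.array(s["ee_pos"]);Rc=R.from_rotvec(s["eef_rot"])
    best=None
    for k in(0,180):
        a=np.radians(yaw+k);yv=np.array([-np.sin(a),np.cos(a),0]);zv=np.array([0,0,-1.]);M=R.from_matrix(np.c_[np.cross(yv,zv),yv,zv])
        rv=(Rc.inv()*M).as_rotvec();
        if best is None or np.linalg.norm(rv)<np.linalg.norm(best):best=rv
    d=Rc.inv().apply(np.array([x,y,ztip+arm.nose_length])-p)
    print(tag,"mm",d.round(1),"row",np.r_[d/300,best/(2*np.pi)].round(4).tolist(),"deg",np.degrees(best).round(1),"q",np.round(s["joint_positions"],2),"tip",(p-[0,0,arm.nose_length]).round(1),"F",s["contact_force"].round(2),"t",s["clock"])
E
python3 -c "
from h import *
print(R.from_rotvec(status.observe()['eef_rot']).as_matrix().round(3))
go(549,171.5,110)"
```

```text
[[ 0.964  0.265 -0.   ]
 [ 0.265 -0.964  0.   ]
 [ 0.    -0.    -1.   ]]
 mm [ 574.8 -645.   104. ] row [1.9159, -2.1501, 0.3467, -0.0001, -0.0, 0.0162] deg [-0.  -0.   5.8] q [-1.4   0.49  1.35  0.    1.3  -0.1 ] tip [ 165.4 -602.7  213.7] F [ 1.21 -0.22  0.93] t 0.3
```

play_rows(
  targets=[
    [0.69,-0.77,0,0,0,0.016],
    [0.69,-0.77,0,0,0,0.016],
    [0.69,-0.77,0,0,0,0.016],
    [0.69,-0.77,0,0,0,0.016],
    [0.69,-0.77,0,0,0,0.016],
  ],
  grip=1,
)

```text
clock: 0.92
ee_pos: [304.4, -323.3, 404.9]
eef_rot: [3.13, 0.262, 0.001]
contact_force: [1.7, 0.7, -0.6]
grip_width: 44.2
gripper_force: 0.0
```

```bash
python3 -c "
from h import *
go(549,171.5,110)"
```

```text
mm [ 323.4 -447.3  104. ] row [1.0781, -1.4911, 0.3467, 0.0001, -0.0001, 0.0002] deg [ 0.  -0.   0.1] q [-0.95  0.24  1.77  0.    1.13  0.45] tip [ 304.4 -323.3  214.1] F [ 1.73  0.74 -0.61] t 0.925
```

play_rows(
  targets=[
    [0.59,-0.82,0.1,0,0,0],
    [0.59,-0.82,0.1,0,0,0],
    [0.59,-0.82,0.1,0,0,0],
    [0.59,-0.82,0.1,0,0,0],
    [0.59,-0.82,0.1,0,0,0],
  ],
)

```text
clock: 1.55
ee_pos: [438.1, -51.0, 374.7]
eef_rot: [3.13, 0.263, 0.001]
contact_force: [0.8, -0.4, -0.2]
grip_width: 0.5
gripper_force: 0.0
```

```bash
python3 -c "
from h import *
go(549,171.5,110)"
```

```text
mm [ 146.5 -200.9   73.9] row [0.4883, -0.6696, 0.2465, 0.0, -0.0001, 0.0003] deg [ 0.  -0.   0.1] q [-0.25  0.28  1.82  0.    1.05  1.15] tip [438.1 -51.  183.9] F [ 0.79 -0.38 -0.19] t 1.55
```

play_rows(
  targets=[
    [0.488,-0.67,0.246,0,0,0],
    [0.488,-0.67,0.246,0,0,0],
    [0.488,-0.67,0.246,0,0,0],
    [0.488,-0.67,0.246,0,0,0],
    [0.488,-0.67,0.246,0,0,0],
  ],
)

```text
clock: 2.17
ee_pos: [549.1, 172.5, 299.6]
eef_rot: [-3.13, -0.267, 0.001]
contact_force: [-0.2, -1.3, -1.1]
grip_width: 0.2
gripper_force: 0.0
```

Run:
```python
from h import *
go(549,171.5,91)
t=vision.snapshot("top");s=vision.snapshot("scene")
a=cv2.resize(t["image"][120:230,150:270],None,fx=4,fy=4,interpolation=2)[:440,:400]
b=cv2.resize(s["image"][140:225,200:290],None,fx=4.4,fy=4.4,interpolation=2)[:374]
im=np.zeros((440,796,3),np.uint8);im[:,:400]=a;im[:374,400:]=b
cv2.imwrite("pics/press.png",im[:,:,::-1])
```

```text
mm [-0.3  0.9 17.8] row [-0.001, 0.0031, 0.0593, -0.0001, 0.0001, 0.0007] deg [-0.   0.   0.3] q [0.2  0.55 1.59 0.   1.01 1.6 ] tip [549.1 172.5 108.8] F [-0.2  -1.28 -1.06] t 2.175
```

View pics/press.png

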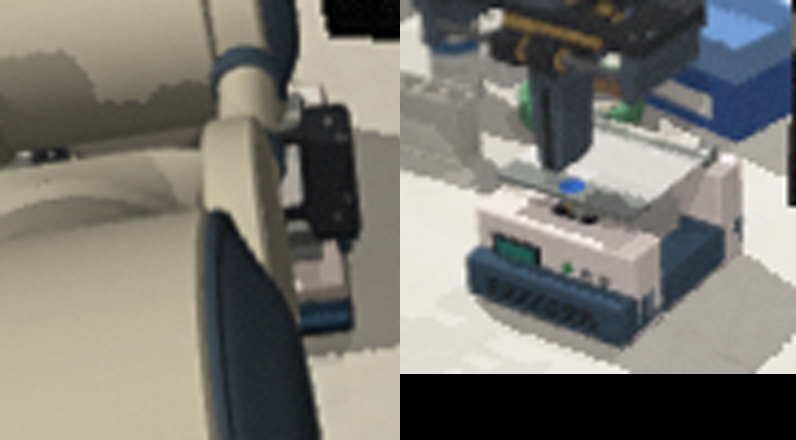

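The closed fingertips hang just above the blue mark (mark at (572,186), tips at (560,165) in the crop). Descending.

play_rows(
  targets=[
    [0,0.003,0.02,0,0,0],
    [0,0.003,0.04,0,0,0],
    [0,0.003,0.058,0,0,0],
    [0,0.003,0.058,0,0,0],
  ],
)

```text
clock: 2.78
ee_pos: [548.4, 168.1, 283.2]
eef_rot: [3.131, 0.261, -0.001]
contact_force: [0.1, -1.0, 0.5]
grip_width: 0.4
gripper_force: 0.0
```

```bash
python3 -c "
from h import *
go(549,171.5,87.5)"
```

```text
mm [ 1.2 -3.2  4.9] row [0.004, -0.0108, 0.0163, 0.0, 0.0001, 0.0001] deg [0. 0. 0.] q [ 0.19  0.57  1.61 -0.    0.97  1.6 ] tip [548.4 168.1  92.4] F [ 0.05 -1.03  0.49] t 2.775
```

play_rows(
  targets=[
    [0.004,-0.011,0.006,0,0,0],
    [0.004,-0.011,0.012,0,0,0],
    [0.004,-0.011,0.012,0,0,0],
    [0.004,-0.011,0.012,0,0,0],
  ],
)

```text
clock: 3.28
ee_pos: [549.1, 172.0, 280.0]
eef_rot: [-3.131, -0.262, -0.0]
contact_force: [1.1, -0.7, -0.1]
grip_width: 0.3
gripper_force: 0.0
```

play_rows(
  targets=[
    [0,0,0.003,0,0,0],
    [0,0,0.0067,0,0,0],
    [0,0,0.0067,0,0,0],
  ],
)

```text
clock: 3.65
ee_pos: [549.1, 172.0, 278.0]
eef_rot: [-3.131, -0.262, -0.0]
contact_force: [-0.5, 0.9, 2.7]
grip_width: 0.7
gripper_force: 1.4
```

```bash
cat >> h.py <<'E'
def favg(n=6):
    f=[];z=[]
    for _ in range(n):
        vision.snapshot("top");s=status.observe();f.append(s["contact_force"]);z.append(s["ee_pos"][2])
    print("F",np.mean(f,0).round(2),"sd",np.std(f,0).round(2),"tipz",round(np.mean(z)-arm.nose_length,2),s["clock"])
E
python3 -c "
from h import *
favg()"
```

```text
F [-0.6  -0.04  2.8 ] sd [0.53 0.32 0.57] tipz 87.17 3.95
```

play_rows(
  targets=[
    [0,0,0.003,0,0,0],
    [0,0,0.006,0,0,0],
    [0,0,0.006,0,0,0],
  ],
)

```text
clock: 4.32
ee_pos: [549.1, 172.0, 276.0]
eef_rot: [3.131, 0.263, -0.0]
contact_force: [-0.2, 0.3, 2.0]
grip_width: 0.3
gripper_force: 1.4
```

```bash
python3 -c "
from h import *
favg()"
```

```text
F [-0.45 -0.06  2.85] sd [0.4  0.44 0.34] tipz 85.31 4.625
```

play_rows(
  targets=[
    [0,0,0.003,0,0,0],
    [0,0,0.006,0,0,0],
    [0,0,0.006,0,0,0],
  ],
)

```text
clock: 5.0
ee_pos: [549.2, 172.0, 274.2]
eef_rot: [-3.131, -0.262, -0.0]
contact_force: [-0.4, 0.4, 3.5]
grip_width: 0.7
gripper_force: 1.4
```

```bash
python3 -c "
from h import *
favg()"
```

```text
F [ 0.28 -0.17  2.96] sd [0.53 0.63 0.3 ] tipz 83.51 5.3
```

play_rows(
  targets=[
    [0,0,0.003,0,0,0],
    [0,0,0.006,0,0,0],
    [0,0,0.006,0,0,0],
  ],
)

```text
clock: 5.68
ee_pos: [549.2, 172.0, 272.5]
eef_rot: [-3.131, -0.262, -0.0]
contact_force: [-0.6, 0.9, 3.7]
grip_width: 0.2
gripper_force: 2.1
```

```bash
python3 -c "
from h import *
favg()"
```

```text
F [0.65 0.01 4.41] sd [0.39 0.46 0.53] tipz 81.74 5.975
```

play_rows(
  targets=[
    [0,0,0.001,0,0,0],
    [0,0,0.002,0,0,0],
    [0,0,0.002,0,0,0],
  ],
)

```text
clock: 6.35
ee_pos: [549.2, 172.0, 272.0]
eef_rot: [-3.131, -0.262, -0.0]
contact_force: [1.5, -0.1, 5.0]
grip_width: 0.2
gripper_force: 2.4
```

play_rows(
  targets=[
    [0,0,0.001,0,0,0],
    [0,0,0.001,0,0,0],
  ],
)

```text
clock: 6.6
ee_pos: [549.2, 172.0, 271.7]
eef_rot: [-3.131, -0.262, -0.0]
contact_force: [0.3, -0.1, 4.9]
grip_width: 0.6
gripper_force: 2.5
```

```bash
python3 -c "
from h import *
favg(4)"
```

```text
F [ 0.5  -0.2   5.07] sd [0.11 0.49 0.46] tipz 80.88 6.8
```

play_rows(
  targets=[
    [0,0,0.001,0,0,0],
    [0,0,0.0015,0,0,0],
    [0,0,0.0015,0,0,0],
  ],
)

```text
clock: 7.18
ee_pos: [549.2, 172.0, 271.2]
eef_rot: [-3.131, -0.262, -0.0]
contact_force: [1.3, -0.2, 6.3]
grip_width: 0.7
gripper_force: 2.9
```

play_rows(
  targets=[
    [0,0,0.001,0,0,0],
    [0,0,0.001,0,0,0],
  ],
)

```text
clock: 7.42
ee_pos: [549.2, 172.0, 270.9]
eef_rot: [-3.131, -0.262, -0.001]
contact_force: [0.4, -0.6, 5.7]
grip_width: -0.0
gripper_force: 2.4
```

play_rows(
  targets=[
    [0,0,0.001,0,0,0],
    [0,0,0.001,0,0,0],
  ],
)

```text
clock: 7.68
ee_pos: [549.2, 172.0, 270.7]
eef_rot: [-3.131, -0.262, -0.001]
contact_force: [-0.3, 0.3, 4.7]
grip_width: 0.7
gripper_force: 2.6
```

play_rows(
  targets=[
    [0,0,0.001,0,0,0],
    [0,0,0.001,0,0,0],
  ],
)

```text
clock: 7.92
ee_pos: [549.2, 172.0, 270.4]
eef_rot: [-3.131, -0.262, -0.001]
contact_force: [0.9, -0.2, 5.1]
grip_width: 0.4
gripper_force: 2.6
```

play_rows(
  targets=[
    [0,0,0.001,0,0,0],
    [0,0,0.001,0,0,0],
  ],
)

```text
clock: 8.18
ee_pos: [549.2, 172.0, 270.0]
eef_rot: [-3.131, -0.263, -0.001]
contact_force: [1.5, -0.8, 5.8]
grip_width: 0.6
gripper_force: 2.6
```

play_rows(
  targets=[
    [0,0,0.001,0,0,0],
    [0,0,0.001,0,0,0],
  ],
)

```text
clock: 8.43
ee_pos: [549.3, 172.0, 269.8]
eef_rot: [-3.131, -0.262, -0.001]
contact_force: [1.3, -0.2, 7.2]
grip_width: 0.4
gripper_force: 3.4
```

play_rows(
  targets=[
    [0,0,0.001,0,0,0],
    [0,0,0.001,0,0,0],
  ],
)

```text
clock: 8.68
ee_pos: [549.3, 172.0, 269.7]
eef_rot: [-3.131, -0.262, -0.001]
contact_force: [-0.1, -0.4, 8.7]
grip_width: -0.0
gripper_force: 4.5
```

play_rows(
  targets=[
    [0,0,0.001,0,0,0],
    [0,0,0.001,0,0,0],
  ],
)

```text
clock: 8.93
ee_pos: [549.3, 172.0, 269.4]
eef_rot: [-3.13, -0.262, -0.001]
contact_force: [0.5, -0.2, 9.7]
grip_width: 0.4
gripper_force: 5.1
```

play_rows(
  targets=[
    [0,0,0.001,0,0,0],
    [0,0,-0.21,0,0,0],
    [0,0,-0.42,0,0,0],
    [0,0,-0.62,0,0,0],
    [0,0,-0.75,0,0,0],
  ],
)

```text
clock: 9.55
ee_pos: [548.8, 171.9, 496.9]
eef_rot: [-3.13, -0.262, -0.003]
contact_force: [0.7, 0.8, -0.1]
grip_width: 0.4
gripper_force: 0.0
```

Run:
```python
from h import *
s=vision.snapshot("scene");cv2.imwrite("pics/open1.png",cv2.resize(s["image"][100:260,170:330],None,fx=3,fy=3)[:,:,::-1])
go(475.5,-336,120)
```

```text
mm [-158.8  488.8  189. ] row [-0.5292, 1.6292, 0.6299, -0.0001, -0.0012, 0.0002] deg [-0.  -0.4  0.1] q [0.2  0.34 1.33 0.   1.46 1.6 ] tip [549.3 172.1 310.3] F [ 0.3  -0.83  4.73] t 9.6
```

View pics/open1.png

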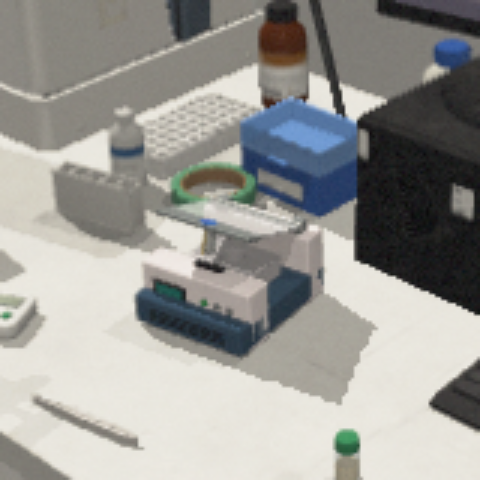

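The hatch is rising freely on its own, with the arm well above it. Moving to the vial.

play_rows(
  targets=[
    [-0.27,0.9,0.2,0,-0.001,0],
    [-0.27,0.9,0.2,0,-0.001,0],
    [-0.27,0.9,0.2,0,-0.001,0],
    [-0.27,0.9,0.2,0,-0.001,0],
    [-0.27,0.9,0.2,0,-0.001,0],
  ],
  grip=0,
)

```text
clock: 10.22
ee_pos: [513.3, -110.1, 432.9]
eef_rot: [3.131, 0.26, -0.013]
contact_force: [0.5, 0.1, 0.4]
grip_width: 48.0
gripper_force: 0.0
```

```bash
python3 -c "
from h import *
go(475.5,-336,90)"
```

```text
mm [-73.3 216.7 152.5] row [-0.2444, 0.7223, 0.5085, -0.0001, 0.0013, -0.0] deg [-0.   0.5 -0. ] q [-0.32  0.33  1.55 -0.    1.28  1.08] tip [ 513.3 -110.1  242.1] F [0.53 0.06 0.38] t 10.225
```

play_rows(
  targets=[
    [-0.244,0.722,0.2,0,0.001,0],
    [-0.244,0.722,0.35,0,0.001,0],
    [-0.244,0.722,0.5,0,0.001,0],
    [-0.244,0.722,0.5,0,0.001,0],
    [-0.244,0.722,0.5,0,0.001,0],
  ],
)

```text
clock: 10.85
ee_pos: [476.0, -335.2, 281.8]
eef_rot: [-3.128, -0.26, 0.004]
contact_force: [-0.4, 0.5, -0.0]
grip_width: 90.7
gripper_force: 0.0
```

play_rows(
  targets=[
    [0,0,0,0,0,0],
    [0,0,0,0,0,0],
  ],
)

```text
clock: 11.1
ee_pos: [477.6, -332.8, 285.4]
eef_rot: [3.13, 0.263, 0.001]
contact_force: [0.4, -0.3, 0.6]
grip_width: 91.3
gripper_force: 0.0
```

Run:
```python
from h import *
go(475.5,-336,25)
t=vision.snapshot("top");s=vision.snapshot("scene")
print(blobs(t,172,4,(395,215,420,240)),blobs(s,172,4,(350,270,390,310)))
# incubator well
a=cv2.resize(t["image"][110:220,160:260],None,fx=4,fy=4,interpolation=2)
b=cv2.resize(s["image"][240:330,320:420],None,fx=4,fy=4,interpolation=2)
im=np.zeros((440,800,3),np.uint8);im[:,:400]=a;im[:360,400:]=b
cv2.imwrite("pics/v1.png",im[:,:,::-1])
```

```text
mm [-2.6  2.8 69.6] row [-0.0088, 0.0094, 0.2319, 0.0, -0.0001, 0.0003] deg [ 0.  -0.   0.1] q [-0.71  0.57  1.58  0.    0.98  0.69] tip [ 477.6 -332.8   94.6] F [ 0.41 -0.34  0.6 ] t 11.1
[] [([372.1, 287.0], [18, 13, 9, 9, 67])]
```

View pics/v1.png

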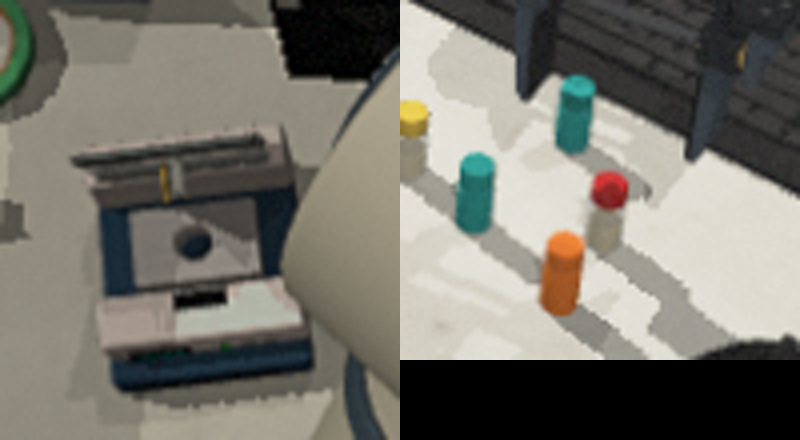

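The hatch is fully open; the well is at crop (193,241), i.e. (207.9,169.9) in "top". The fingers straddle the red vial at crop (607,190), clear of the orange and turquoise ones.

play_rows(
  targets=[
    [-0.008,0.01,0.05,0,0,0],
    [-0.008,0.01,0.12,0,0,0],
    [-0.008,0.01,0.19,0,0,0],
    [-0.008,0.01,0.232,0,0,0],
    [-0.008,0.01,0.232,0,0,0],
  ],
)

```text
clock: 11.82
ee_pos: [475.1, -336.7, 214.1]
eef_rot: [-3.129, -0.263, 0.002]
contact_force: [0.6, -0.4, -0.7]
grip_width: 91.3
gripper_force: 0.0
```

Run:
```python
from h import *
go(476,-336,25)
t=vision.snapshot("top");g=cv2.cvtColor(t["image"],cv2.COLOR_RGB2GRAY)
x0,y0=200,162;c=cv2.resize(g[y0:180,x0:217],None,fx=8,fy=8,interpolation=2)
th,m=cv2.threshold(c,0,255,cv2.THRESH_BINARY_INV+cv2.THRESH_OTSU)
cs=cv2.findContours(m,cv2.RETR_EXTERNAL,cv2.CHAIN_APPROX_NONE)[0]
print(th)
for k in cs:
    if cv2.contourArea(k)>300:
        (u,v),ax,an=cv2.fitEllipse(k);uv=(x0+(u+.5)/8-.5,y0+(v+.5)/8-.5);x,y,w,h=cv2.boundingRect(k)
        print(uv,np.array(ax)/8,an,(x/8+x0,y/8+y0,w/8,h/8),onz(t,uv,58).round(1))
print(cv2.resize(g[160:182,198:218],None,fx=1,fy=1))
```

```text
mm [ 1.  -0.6 -1.7] row [0.0032, -0.0019, -0.0057, -0.0002, 0.0002, 0.0003] deg [-0.1  0.1  0.1] q [-0.72  0.68  1.63  0.    0.84  0.68] tip [ 475.1 -336.7   23.3] F [ 0.62 -0.38 -0.67] t 11.825
78.0
(207.8096513748169, 170.1984224319458) [8.87590218 9.52053833] 102.3504638671875 (203.5, 166.25, 9.625, 9.0) [591.8 179.7  58. ]
[[ 46  42  36  35  33  29  25  25  26  31  33  32  32  41  45  49  53  55
   51  55]
 [ 30  41  45  47  58  62  73  78  81  81  85  86  63  86  95  96  96  95
   73  69]
 [ 81  90  90  94 101 106 117 117 118 119 121 117 101 115 119 119 119 118
   96  96]
 [118 118 118 119 117 119 117 120 120 118 118 119 117 117 117 117 118 119
  117 119]
 [117 119 117 117 116 115 115 111 115 117 115 115 117 118 117 117 118 118
  118 121]
 [114 116 115 116 115 117 116 101 102 104 100 102 112 119 118 122 120 118
  119 119]
 [115 116 114 117 118 118 110  87  75  73  69  74  87 106 119 118 117 116
  115 116]
 [116 116 118 116 119 114  89  63  55  49  50  50  53  76 111 120 117 114
  116 117]
 [115 115 116 116 119  97  66  49  47  44  45  40  40  44  82 123 119 118
  118 116]
 [114 
[... 399 characters left out ...]
 119 118
  115 116]
 [116 115 116 116 117 117 109  88  63  40  37  47  56  97 120 118 123 122
  122 124]
 [115 116 115 114 116 121 123 119 110  97 100 104 107 124 125 124 129 132
  128 131]
 [119 116 112 115 118 128 128 128 131 131 131 132 133 133 131 130 131 130
  131 131]
 [124 118 114 115 126 129 130 129 131 132 133 133 134 134 134 133 133 132
  133 136]
 [128 119 118 116 130 133 133 132 132 133 133 136 134 134 134 126 123 116
  113 114]
 [121 118 119 118 131 134 134 125 117 114 114 107 106 102 101  88  84  73
   72  69]
 [107 103 103  99 106 104 101  90  74  73  71  63  61  53  53  53  50  47
   55  67]
 [ 69  66  64  56  58  52  52  48  49  49  62  78  80  80  76  75  70  67
   79 135]]
```

play_rows(
  targets=[
    [0.003,-0.002,-0.006,0,0,0],
    [0.003,-0.002,-0.006,0,0,0],
  ],
)

```text
clock: 12.12
ee_pos: [476.3, -336.4, 217.5]
eef_rot: [3.13, 0.262, 0.001]
contact_force: [0.1, 0.5, -0.5]
grip_width: 91.0
gripper_force: 0.0
```

play_rows(
  targets=[
    [0,0,0,0,0,0],
    [0,0,0,0,0,0],
    [0,0,0,0,0,0],
    [0,0,0,0,0,0],
    [0,0,0,0,0,0],
  ],
  grip=1,
)

```text
clock: 12.75
ee_pos: [476.1, -336.3, 216.7]
eef_rot: [-3.131, -0.262, 0.0]
contact_force: [-0.0, 0.2, 0.2]
grip_width: 44.3
gripper_force: 0.0
```

play_rows(
  targets=[
    [0,0,0,0,0,0],
    [0,0,0,0,0,0],
    [0,0,0,0,0,0],
    [0,0,0,0,0,0],
  ],
)

```text
clock: 13.25
ee_pos: [476.1, -336.3, 216.7]
eef_rot: [-3.131, -0.262, 0.0]
contact_force: [-1.2, 0.3, 0.2]
grip_width: 20.5
gripper_force: 30.0
```

Run:
```python
from h import *
go(476,-336,25)
go(476,-336,150)
s=vision.snapshot("scene")
print(blobs(s,172,4,(350,270,390,310)))
```

```text
mm [-0.  -0.3  0.9] row [-0.0001, -0.001, 0.0029, -0.0, 0.0, 0.0002] deg [-0.   0.   0.1] q [-0.72  0.67  1.63  0.    0.84  0.69] tip [ 476.1 -336.3   25.9] F [-1.24  0.28  0.23] t 13.25
 mm [  -0.    -0.3 -124.1] row [-0.0001, -0.001, -0.4138, -0.0, 0.0, 0.0002] deg [-0.   0.   0.1] q [-0.72  0.67  1.63  0.    0.84  0.69] tip [ 476.1 -336.3   25.9] F [-1.24  0.28  0.23] t 13.25
[([371.2, 286.8], [18, 13, 8, 9, 58])]
```

play_rows(
  targets=[
    [0,0,-0.1,0,0,0],
    [0,0,-0.25,0,0,0],
    [0,0,-0.4,0,0,0],
    [0,0,-0.5,0,0,0],
    [0,0,-0.5,0,0,0],
  ],
)

```text
clock: 13.92
ee_pos: [476.4, -336.5, 369.1]
eef_rot: [3.128, 0.262, 0.005]
contact_force: [0.3, 0.4, -1.0]
grip_width: 20.7
gripper_force: 30.0
```

Run:
```python
from h import *
go(585,178,170)
s=vision.snapshot("scene")
print(blobs(s,172,4,(300,150,450,310)))
```

```text
mm [ 192.7 -489.3    7.2] row [0.6424, -1.631, 0.0239, 0.0005, -0.0004, 0.0002] deg [ 0.2 -0.2  0.1] q [-0.72  0.47  1.5   0.    1.17  0.69] tip [ 476.4 -336.5  178.3] F [ 0.32  0.35 -0.97] t 13.925
[([430.8, 215.6], [129, 65, 4, 3, 8]), ([379.2, 233.1], [75, 79, 9, 10, 75])]
```

Vial is lifted. Travelling to above the well.

play_rows(
  targets=[
    [0.12,-0.16,0,0,0,0],
    [0.24,-0.33,0,0,0,0],
    [0.33,-0.51,0,0,0,0],
    [0.36,-0.7,0,0,0,0],
    [0.37,-0.88,0,0,0,0],
  ],
)

```text
clock: 14.6
ee_pos: [541.3, -55.4, 365.4]
eef_rot: [-3.13, -0.263, 0.003]
contact_force: [0.5, 0.3, 0.8]
grip_width: 21.2
gripper_force: 30.0
```

Run:
```python
from h import *
go(585,178,150)
```

```text
mm [  82.1 -222.9   24.6] row [0.2735, -0.7428, 0.082, -0.0001, 0.0003, 0.0003] deg [-0.   0.1  0.1] q [-0.21  0.42  1.59  0.    1.12  1.19] tip [541.3 -55.4 174.6] F [0.45 0.26 0.77] t 14.6
```

play_rows(
  targets=[
    [0.06,-0.16,0,0,0,0],
    [0.12,-0.32,0,0,0,0],
    [0.18,-0.48,0,0,0,0],
    [0.23,-0.63,0,0,0,0],
    [0.27,-0.74,0.06,0,0,0],
  ],
)

```text
clock: 15.22
ee_pos: [584.6, 177.0, 348.1]
eef_rot: [-3.13, -0.264, -0.001]
contact_force: [0.5, -0.6, 0.3]
grip_width: 21.0
gripper_force: 30.0
```

play_rows(
  targets=[
    [0,0,0.04,0,0,0],
    [0,0,0.04,0,0,0],
    [0,0,0.04,0,0,0],
  ],
)

```text
clock: 15.6
ee_pos: [584.5, 174.0, 336.8]
eef_rot: [3.131, 0.261, -0.001]
contact_force: [0.4, 0.4, -0.2]
grip_width: 21.0
gripper_force: 30.0
```

Run:
```python
from h import *
t=vision.snapshot("top");s=vision.snapshot("scene");go(591.8,179.7,110)
print(blobs(s,172,4,(200,100,300,200)),blobs(t,172,4,(190,130,230,190)))
p=np.array(status.observe()["ee_pos"]);q=p-[0,0,arm.nose_length];
print("pred cap centre",proj(s,q+[0,0,-25.9+40]),"well mouth pix",proj(s,[591.8,179.7,58]))
b=cv2.resize(s["image"][130:210,205:285],None,fx=6,fy=6,interpolation=2)
a=cv2.resize(t["image"][120:220,160:240],None,fx=4,fy=4,interpolation=2)
im=np.zeros((480,800,3),np.uint8);im[:,:480]=b;im[:400,480:]=a
cv2.imwrite("pics/p1.png",im[:,:,::-1])
```

```text
mm [ 7.9 -4.4 36.4] row [0.0265, -0.0146, 0.1214, 0.0, -0.0001, 0.0] deg [ 0. -0.  0.] q [ 0.19  0.54  1.46 -0.    1.14  1.6 ] tip [584.7 174.1 146.4] F [ 0.05 -0.11 -0.19] t 15.7
[([242.9, 155.0], [41, 52, 4, 7, 21])] []
pred cap centre [[244.83389302 155.56220902]] well mouth pix [[246.7389099  184.83733332]]
```

View pics/p1.png

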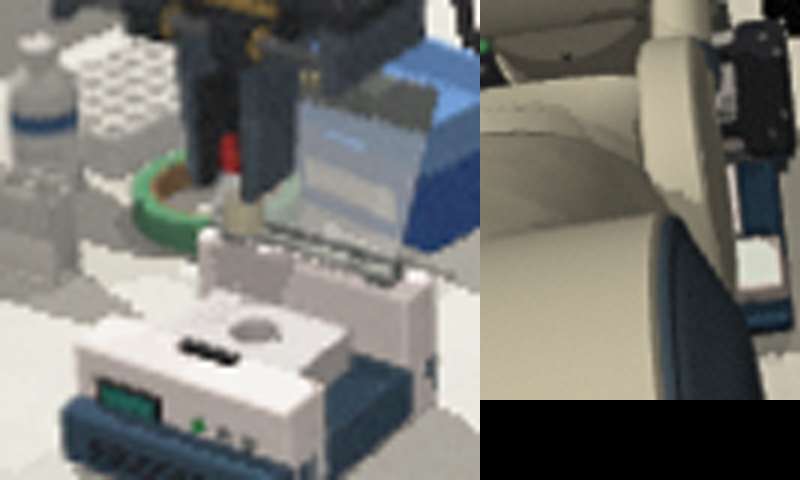

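The scene view shows the hatch open and the vial held above. The well mouth is at crop (254,331), i.e. (246.9,184.8), which agrees with my estimate (246.7,184.8). The glass is at about column 245, as predicted.

play_rows(
  targets=[
    [0.0275,-0.0145,0.04,0,0,0],
    [0.0275,-0.0145,0.09,0,0,0],
    [0.0275,-0.0145,0.15,0,0,0],
    [0.0275,-0.0145,0.17,0,0,0],
    [0.0275,-0.0145,0.17,0,0,0],
  ],
)

```text
clock: 16.32
ee_pos: [591.8, 180.6, 285.1]
eef_rot: [3.13, 0.263, -0.002]
contact_force: [-0.2, 0.0, -0.2]
grip_width: 20.8
gripper_force: 30.0
```

play_rows(
  targets=[
    [0,0,0,0,0,0],
    [0,0,0,0,0,0],
  ],
)

```text
clock: 16.58
ee_pos: [592.0, 180.6, 286.3]
eef_rot: [-3.13, -0.262, -0.001]
contact_force: [-0.9, -1.0, -0.1]
grip_width: 20.7
gripper_force: 30.0
```

Run:
```python
from h import *
s=vision.snapshot("scene");go(592.1,179.7,85)
q=np.array(status.observe()["ee_pos"])-[0,0,arm.nose_length];b=q-[0,0,25.9]
print("pred cap",proj(s,b+[0,0,40]),"bottom",proj(s,b),"mid glass",proj(s,b+[0,0,12]),blobs(s,172,4,(200,100,300,200)))
cv2.imwrite("pics/p2.png",cv2.resize(s["image"][145:205,215:280],None,fx=9,fy=9,interpolation=2)[:,:,::-1])
```

```text
mm [-0.1  0.9 10.4] row [-0.0003, 0.003, 0.0347, -0.0, -0.0001, 0.0002] deg [-0.  -0.   0.1] q [0.2  0.61 1.49 0.   1.04 1.6 ] tip [592.  180.6  95.4] F [-0.41 -0.26 -0.86] t 16.625
pred cap [[245.82375459 169.5733894 ]] bottom [[246.41481899 181.37817515]] mid glass [[246.23897727 177.87418991]] [([243.9, 168.9], [42, 66, 4, 7, 22])]
```

View pics/p2.png

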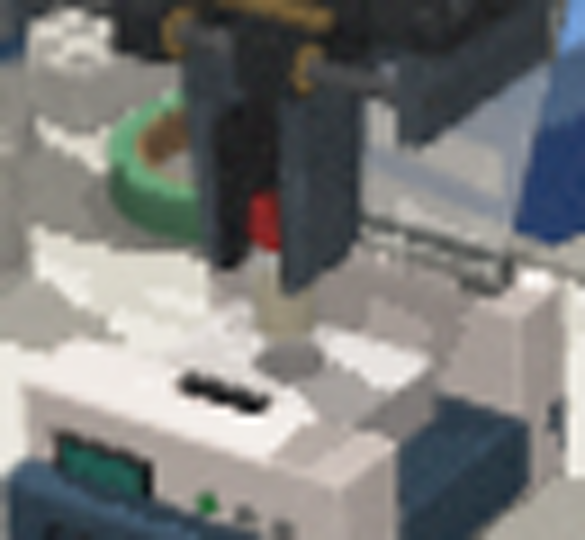

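The vial hangs upright just above the well: glass axis at crop column 285, well at 291, as predicted. Lowering it.

play_rows(
  targets=[
    [0,0.003,0.01,0,0,0],
    [0,0.003,0.02,0,0,0],
    [0,0.003,0.03,0,0,0],
    [0,0.003,0.04,0,0,0],
    [0,0.003,0.05,0,0,0],
  ],
)

```text
clock: 17.25
ee_pos: [592.2, 179.6, 270.5]
eef_rot: [3.13, 0.262, 0.0]
contact_force: [0.8, -0.8, -0.7]
grip_width: 20.7
gripper_force: 30.0
```

```bash
python3 -c "
from h import *
favg(4);go(592.1,179.7,62.5)"
```

```text
F [ 1.17 -1.27 -0.97] sd [0.48 0.52 0.61] tipz 79.64 17.45
 mm [ 0.  -0.1 17.4] row [0.0, -0.0002, 0.0579, 0.0, 0.0, 0.0002] deg [0.  0.  0.1] q [ 0.2   0.63  1.5  -0.    1.01  1.6 ] tip [592.1 179.6  79.9] F [ 0.46 -0.91 -0.97] t 17.45
```

play_rows(
  targets=[
    [0,0,0.012,0,0,0],
    [0,0,0.024,0,0,0],
    [0,0,0.036,0,0,0],
    [0,0,0.048,0,0,0],
    [0,0,0.048,0,0,0],
  ],
)

```text
clock: 18.08
ee_pos: [592.1, 179.6, 255.9]
eef_rot: [3.13, 0.262, -0.001]
contact_force: [2.0, -3.6, -1.8]
grip_width: 20.9
gripper_force: 30.0
```

```bash
python3 -c "
from h import *
favg(4);go(592.1,179.7,62.5)"
```

```text
F [ 2.66 -3.07 -1.87] sd [0.33 0.1  0.28] tipz 65.39 18.275
 mm [ 0.1 -0.1  3. ] row [0.0002, -0.0003, 0.0099, 0.0, 0.0, 0.0002] deg [0.  0.  0.1] q [ 0.2   0.65  1.51 -0.    0.98  1.6 ] tip [592.1 179.6  65.5] F [ 2.68 -3.16 -1.52] t 18.275
```

play_rows(
  targets=[
    [0.0015,0.002,0,0,0,0],
    [0.0015,0.002,0.005,0,0,0],
    [0.0015,0.002,0.009,0,0,0],
    [0.0015,0.002,0.009,0,0,0],
  ],
)

```text
clock: 18.77
ee_pos: [592.5, 179.2, 253.5]
eef_rot: [-3.131, -0.262, 0.001]
contact_force: [0.1, -0.3, 0.6]
grip_width: 21.1
gripper_force: 30.0
```

```bash
python3 -c "
from h import *
favg(4);go(592.1,179.7,61.5)"
```

```text
F [-0.23  0.35 -0.42] sd [0.49 0.72 0.5 ] tipz 62.8 18.975
 mm [-0.4 -0.6  1.3] row [-0.0013, -0.0019, 0.0044, -0.0, 0.0, 0.0002] deg [-0.   0.   0.1] q [0.2  0.66 1.51 0.   0.97 1.6 ] tip [592.6 179.2  62.8] F [-0.48 -0.1  -0.91] t 18.975
```

play_rows(
  targets=[
    [0,0,0.002,0,0,0],
    [0,0,0.003,0,0,0],
    [0,0,0.003,0,0,0],
  ],
)

```text
clock: 19.35
ee_pos: [592.6, 179.2, 252.7]
eef_rot: [3.131, 0.262, 0.0]
contact_force: [-0.3, -0.7, -0.6]
grip_width: 20.7
gripper_force: 30.0
```

play_rows(
  targets=[
    [0,0,0,0,0,0],
    [0,0,0,0,0,0],
    [0,0,0,0,0,0],
    [0,0,0,0,0,0],
  ],
  grip=0.4,
)

```text
clock: 19.85
ee_pos: [592.6, 179.2, 252.7]
eef_rot: [-3.131, -0.263, 0.0]
contact_force: [0.8, -0.7, 0.3]
grip_width: 54.1
gripper_force: 0.0
```

play_rows(
  targets=[
    [0,0,-0.03,0,0,0],
    [0,0,-0.1,0,0,0],
    [0,0,-0.25,0,0,0],
    [0,0,-0.45,0,0,0],
    [0,0,-0.6,0,0,0],
  ],
)

```text
clock: 20.48
ee_pos: [592.4, 179.1, 436.0]
eef_rot: [-3.13, -0.262, -0.004]
contact_force: [0.5, -0.2, -0.4]
grip_width: 54.9
gripper_force: 0.0
```

Run:
```python
from h import *
t=vision.snapshot("top");s=vision.snapshot("scene")
print(blobs(s,172,4,(200,100,300,220)),"home cap top pix",proj(s,[592.3,179.3,82]),"cap centre",proj(s,[592.3,179.3,76]))
b=cv2.resize(s["image"][120:220,190:300],None,fx=5,fy=5,interpolation=2)
cv2.imwrite("pics/p3.png",b[:,:,::-1]);go(592,180,250)
```

```text
[([246.6, 179.1], [44, 76, 7, 7, 38])] home cap top pix [[246.60468921 177.83692825]] cap centre [[246.69197854 179.59403825]]
 mm [-1.1 -0.8 -2. ] row [-0.0036, -0.0028, -0.0068, -0.0001, -0.0014, 0.0002] deg [-0.  -0.5  0.1] q [0.2  0.45 1.32 0.   1.36 1.6 ] tip [593.2 179.3 248. ] F [-0.84  0.29  0.3 ] t 20.575
```

View pics/p3.png

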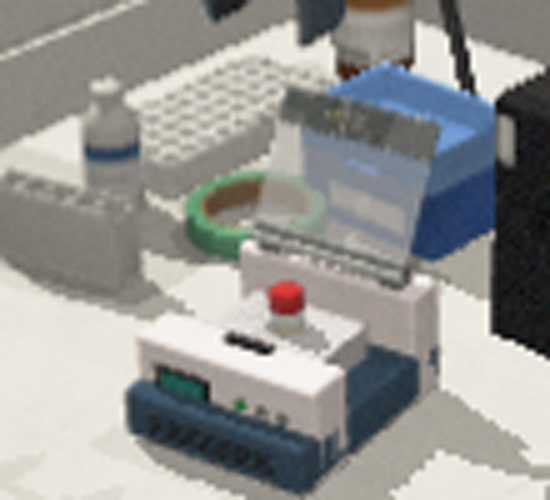

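The vial stands upright in the well, with its cap at (246.6,179.1) where a vial that is home should show (about 179). The hatch is open and the arm is clear.

play_rows(
  targets=[
    [0,0,0,0,0,0],
    [0,0,0,0,0,0],
    [0,0,0,0,0,0],
  ],
)

```text
clock: 20.95
ee_pos: [592.5, 179.1, 431.7]
eef_rot: [3.13, 0.262, -0.003]
contact_force: [-0.1, -0.6, -0.5]
grip_width: 54.7
gripper_force: 0.0
```

```bash
python3 -c "
from rig import order
print(order.job_done())"
```

```text
the job is handed in; nothing more can be done
None
```

The job is handed in at about 21 s: the last measured push was 9.7 N, plus one 0.3 mm nudge; the hatch sprang fully open by itself, and the red-capped vial is home in the well by the camera check, with the other vials and the timer untouched.

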